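# Release a label roll from the lever hopper and ease the lid shut

### The arm

A 6-joint arm with a two-finger parallel gripper is mounted at the origin on a cart in front of the work surface, level with it; the furniture and walls round the work are solid. World frame = base frame: x ahead of the robot, y to its left, z up, the work surface at z = 0. Lengths are in m, angles in rad, forces in N, time in s.
With the tool pointing down it reaches from about 0.225 to 0.725 m from the base axis. Payload 3.1 kg.
Tool frame: the origin (TCP) lies at the very end of the fingers, on their centre line; the grasp point (between the pads) lies 19 mm behind it (tcp_to_grasp is the distance from the TCP to the grasp point, in m); z points along the fingers, y is the line along which they close (so a half turn about z gives the same grasp; the last joint's range is limited). The gripper opens to 85 mm and grips with 20 to 120 N. Pads are 22 mm wide; open, the fingers measure 114 mm over their backs; the gripper's body (76 mm by 85 mm) begins 54 mm behind the grasp point. The pads swing forward as they close: fully open they stand 13 mm farther back than shut.
Start: joints at [-1.411, 0.048, 0.099, 1.622, 0, 1.443], TCP at [0.149, -0.503, 0.231] pointing down, gripper open.
Joint ranges: [-2.91, 2.91], [-0.99, 1.94], [-1.21, 1.42], [-2.12, 2.29], [-1.49, 1.47], [-3.14, 3.14]. Speed limits (rad/s): [2.79, 2.79, 3.14, 3.14, 3.14, 3.14].

### API

Orientations are given as a unit quaternion [w, x, y, z].
In Python, from rig import get_state, capture, calibration, job_done, tcp_to_grasp gives the robot as it stands. The module is installed in compiled form; this text tells all that it offers.
- The arm moves only by the shell command python3 -m handwheel 'ROWS' [OPENING] [FORCE]. ROWS is a JSON object of lists of equal length, an entry for each row: "linear": the shift along the world's x, y, z in cm, a list of three; "twist": the turn about the world's z in rad. A call has 1 to 10 rows; each row is the pose to reach, as a shift and turn from the pose commanded when the call began; what a row does not reach only later rows make up. A row lasts 1/12 s, in which the tool goes at most 41.7 mm and 7.16 degrees, less where a joint would pass 70% of its speed; a pose out of reach is approached as far as the arm can. A call with a gripper value outside its range is refused whole. OPENING is the opening, from 0 (shut) to 1 (fully open), set as the call begins (- or left out, the last holds). The fingers move at their own pace and stop on an object; FORCE is the grip in N (left out, the last holds). Time passes only in rows, so rows that repeat a pose let the fingers close. It gives the time, the measured TCP pose, the force, the opening and the grip force at its end, in the units of the state.
- get_state(): the state, without advancing time (a new reading comes with each control period).
- capture(name): name is "scene" or "top"; returns (picture, depth): 384x512x3 uint8, red, green, blue; 384x512 float32, m along the optical axis (not along the pixel's ray), 0 where there is no reading.
- calibration(name): a dict with "vfov" (degrees; the focal length in pixels is half the picture's height over the tangent of half this angle, whatever the lens; pixels are square), "cx", "cy" (the principal point, pixels), "R" (3x3) and "t" (3): a world point X has camera coordinates R X + t. Camera axes: x right, y down, z forward; pixel columns grow to the right and rows downward; lengths in m; the calibration is good to about 2 mm. A picture is of the moment at which its call begins. calibration takes no time and is no camera call.
- job_done(): hands the job in; it is judged then, once.
The state is a dict: "t": time; "qpos": joint angles; "qd": joint speeds; "joint_efforts": joint torques, N m; "ee_pos": TCP position; "ee_rot": TCP orientation; "wrist_force": force on the tool from outside, world axes, zero at the start; "torque": the same for the moment, N m; "gripper_width": finger opening in m; "grip_force": force on a finger pad.
Only numpy, scipy, OpenCV 4.12 (cv2) and the standard library are available. Lean on these libraries where they do the work, as an engineer would, in place of code of your own. Each camera call takes 0.05 s, during which the arm holds its last target. There are 200 camera calls.

### The job

The next roll of labels is wanted from the grey gravity hopper on the table. Press its red lever pad all the way down so that the blue lid opens fully and the roll runs out into the catch tray, then let the lever come up slowly under your finger so that the lid comes down gently and shuts without slamming, and take the hand away. Work only on the lever pad: do not touch the lid or the roll, and leave the things standing round the hopper alone.

Things in the scene. Friction and masses are not known exactly. Their poses are not given: they have to be found in the camera images.
- hopper: grey sheet-metal roll hopper fixed to the table, 300 long, 86 wide, 137 mm high. Origin on the table; x to its rear, y to its left, z up. Lidded box at x -65 to +82 mm, open catch tray at x -208 to -65 mm with side walls 57 mm and front wall 77 mm high; a ramp falls to the tray's front. Its front (-x) points roughly to the robot, turned up to 0.45 rad
- pad_top (a point): centre of the top face of the red lever pad, on the hopper's right: hopper x -170, y -122 mm, 95 mm above the table when up; x -150 mm, 38 mm above the table when fully pressed. The pad is a ribbed plate 50 (x) by 60 (y) by 8 mm; it leans 0.19 rad front edge high when up, 0.21 rad the other way when pressed. The point's axes turn with the lever and equal the hopper's when it is up
- lever_pivot (a point): point on the lever's pivot axis, which runs along the hopper's y: x = -20 mm, 115 mm above the table; the pad swings about it in an arc of about 151 mm radius
- lever (a joint): lever angle, rad: 0 up (lid shut), 0.40 pressed all the way to its stop. A spring and the lid's weight push it up: about 3 to 6 N must be put on the pad, and it flies back if let go
- lid (a joint): lid angle, rad: 0 shut, about 0.74 fully open; geared to the lever by a pin in a slot (1.85 times the lever angle), so it moves about 12 rad per metre of pad travel
- lid_lip (a point): lower edge, in the middle, of the lip that hangs down 65 mm at the front of the blue lid and holds the roll back; hopper x -66 mm, 71 mm above the table when shut. The lid is a plate 132 x 90 mm, hinged at its rear edge on the hopper's top (hopper x 60 mm, 135 mm above the table); opening, it swings up and away from the lever pad, to about 225 mm high
- label_roll: roll of white labels, 69 mm across, 60 mm long, lying on its side in the hopper with its axis along the hopper's y, behind the lid's lip. Origin at the centre of its left end face. Once the lid is about half open it rolls into the tray, where its axis comes to rest at about x = -166 mm in the hopper's frame
- tray_middle (a point): point on the tray's floor where the roll comes to lie (hopper x = -162 mm)
- glue_stick: white glue stick with a red cap, upright, 26 mm across, 92 mm high, to the left of the tray. Origin under its centre
- staple_box: small green box, 38 x 75 x 24 mm, to the right of the hopper behind the pad. Origin under its centre
- marker_red: white marker with a red cap, lying, 137 x 18 x 19 mm, in front of the tray. Origin under its centre

How it is judged:
On the way, in this order (a step that is already met when the one before it is completed fails the run):
1. the lever pad is pressed down until the lid is fully open (lid above 0.63 rad) (value of joint lid above 0.63 rad), for 0.2 s.
2. the lid is shut again with the roll out in the tray (value of joint lid below 0.05 rad and x of label_roll in the frame of hopper below -0.135 m), for 0.2 s.
At the end, for the whole second after the job is handed in: the lid is shut (below 0.05 rad) and the lever up (below 0.04 rad); the label roll lies at rest in the catch tray (its axis 135 to 210 mm in front of the hopper's origin) (all of step 2 and value of joint lever below 0.04 rad and x of label_roll in the frame of hopper above -0.21 m and y of label_roll in the frame of hopper between -0.06 and 0.06 m and height (world z) of label_roll below 0.08 m and linear speed of label_roll below 0.03 m/s); the robot touches nothing.
It fails at once if the lid slams: it falls faster than 2.5 rad/s while still more than 0.08 rad (10 mm at the lip) open (velocity of joint lid below -2.5 rad/s and value of joint lid above 0.08 rad).
It fails at once if the robot touches the lid (contact force between any of the fingers, the arm and lid above 1 N).
It fails at once if the robot touches the label roll (contact force between any of the fingers, the arm and label_roll above 1 N).
It fails at once if the glue stick, staple box or marker is moved more than 20 mm (distance of any of glue_stick, staple_box, marker_red from where it was at the start of the episode above 0.02 m).
It also fails if it takes over 46 s, if anything falls off the work surface, if the arm or the gripper's body presses on something with over 40 N, if the wrist force passes 120 N, or if a joint passes its speed limit or range.

## Working session

There is one attempt and no reset: what is moved stays moved. The work goes in short steps, Python scripts to look and compute and a shell command to move; the robot and the scene stay as the last step left them, time stands still between calls to the robot, and variables do not carry over. Pictures are saved under pics/ and viewed, at most 10 in all, crops included, and the job is handed in when it is done.

```bash
mkdir -p pics; cat > h.py <<'E'
import numpy as np, cv2
from rig import *
def cam(n):
    p,d=capture(n); c=calibration(n); return p,d,c
def pts(d,c):
    f=d.shape[0]/2/np.tan(np.radians(c["vfov"])/2)
    v,u=np.mgrid[:d.shape[0],:d.shape[1]]
    P=np.stack([(u-c["cx"])/f*d,(v-c["cy"])/f*d,d],-1)
    return (P-np.array(c["t"]))@np.array(c["R"])
E
python3 - <<'E'
from h import *
for n in("scene","top"):
    p,d,c=cam(n); cv2.imwrite(f"pics/{n}0.png",p[:,:,::-1]); np.savez(f"{n}0.npz",p=p,d=d)
    X=pts(d,c); hsv=cv2.cvtColor(p,cv2.COLOR_RGB2HSV); H,S,V=cv2.split(hsv)
    for k,m in dict(red=((H<8)|(H>172))&(S>120)&(V>60),blue=(H>95)&(H<130)&(S>110)&(V>50),green=(H>40)&(H<85)&(S>90)).items():
        nn,l,st,ce=cv2.connectedComponentsWithStats(m.astype(np.uint8))
        for i in range(1,nn):
            if st[i,4]>40:
                q=X[(l==i)&(d>0)]
                print(n,k,st[i],ce[i].round(),np.median(q,0).round(3) if len(q) else '',np.percentile(q,[3,97],axis=0).round(3).tolist() if len(q) else '')
s=get_state();print(s["t"],s["ee_pos"],s["ee_rot"],s["wrist_force"],s["gripper_width"])
E
```

```text
scene red [193 118   9  10  52] [197. 122.] [0.691 0.474 0.008] [[0.672, 0.456, 0.001], [0.709, 0.498, 0.01]]
scene red [243 198  10  16 138] [248. 206.] [0.563 0.003 0.086] [[0.555, -0.002, 0.065], [0.574, 0.016, 0.094]]
scene red [318 272  40  32 602] [338. 287.] [ 0.572 -0.271  0.095] [[0.547, -0.299, 0.09], [0.601, -0.242, 0.1]]
scene red [231 301  21  20 194] [240. 310.] [ 0.424 -0.169  0.017] [[0.416, -0.19, 0.011], [0.435, -0.147, 0.02]]
scene blue [ 296  171   64   49 1667] [328. 195.] [ 0.692 -0.11   0.137] [[0.636, -0.156, 0.135], [0.754, -0.062, 0.139]]
scene green [354 274  38  28 384] [373. 289.] [ 0.671 -0.294  0.024] [[0.649, -0.321, 0.022], [0.696, -0.254, 0.026]]
top red [ 60 149  12  12  77] [ 65. 154.] [0.701 0.489 0.009] [[0.687, 0.478, 0.005], [0.711, 0.501, 0.014]]
top red [ 70 154   9  13  48] [ 75. 162.] [0.679 0.464 0.007] [[0.67, 0.457, 0.001], [0.697, 0.474, 0.011]]
top red [345 187  30  25 477] [360. 199.] [ 0.574 -0.269  0.096] [[0.551, -0.299, 0.087], [0.599, -0.241, 0.101]]
top red [240 198  10  10  78] [245. 202.] [0.566 0.009 0.093] [[0.556, -0.001, 0.073], [0.576, 0.02, 0.096]]
top red [305 254  19  10 121] [314. 259.] [ 0.426 -0.167  0.018] [[0.417, -0.19, 0.012], [0.436, -0.145, 0.023]]
top blue [ 268  117   52   60 1981] [293. 146.] [ 0.695 -0.106  0.137] [[0.636, -0.154, 0.133], [0.754, -0.058, 0.141]]
top blue [  8 160  20  19 167] [ 18. 167.] [ 0.741  0.882 -0.488] [[0.71, 0.853, -0.506], [0.769, 0.914, -0.47]]
top blue [399 274  31  17  80] [414. 282.] [ 0.367 -0.425  0.008] [[0.349, -0.461, 0.005], [0.385, -0.389, 0.013]]
top green [344 153  31  23 318] [359. 164.] [ 0.671 -0.287  0.024] [[0.647, -0.32, 0.018], [0.695, -0.252, 0.029]]
0.1 [ 0.14890138 -0.50284935  0.23020846] [-1.08989159e-03  9.89662783e-01  1.43409856e-01 -2.47095539e-05] [ 0.08063131 -0.98810133 -0.24746736] 0.085631509164138
```

View pics/scene0.png

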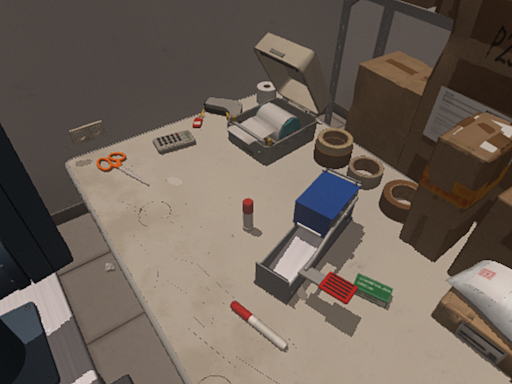

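```bash
python3 - <<'E'
from h import *
for n in("scene","top"):
    z=np.load(f"{n}0.npz");p,d=z["p"],z["d"];c=calibration(n);X=pts(d,c);H,S,V=cv2.split(cv2.cvtColor(p,cv2.COLOR_RGB2HSV))
    red=((H<8)|(H>172))&(S>120);blue=(H>95)&(H<130)&(S>110)
    a=X[red&(np.hypot(X[...,0]-.573,X[...,1]+.27)<.06)&(d>0)]
    b=X[blue&(abs(X[...,2]-.137)<.012)]
    for k,q in(("pad",a),("lid",b)):
        r=cv2.minAreaRect((q[:,:2]*1000).astype(np.float32)); print(n,k,[np.round(v,1) for v in r],q.mean(0).round(4))
    A=np.c_[a[:,:2]-a[:,:2].mean(0),np.ones(len(a))];g=np.linalg.lstsq(A,a[:,2],rcond=None)[0];print("pad gradient",g,np.hypot(*g[:2]),"yaw",np.arctan2(-g[1],-g[0]))
E
```

```text
scene pad [array([ 585. , -266.5]), array([71.8, 58.4]), np.float64(16.8)] [ 0.5724 -0.2713  0.0948]
scene lid [array([ 696.4, -106.7]), array([125.4,  88.4]), np.float64(17.9)] [ 0.693  -0.1093  0.1369]
pad gradient [-0.21211879 -0.0390694   0.09481291] 0.215686807107944 yaw 0.18214499270293336
top pad [array([ 578.2, -281.7]), array([48.7, 85. ]), np.float64(16.5)] [ 0.5747 -0.2698  0.0933]
top lid [array([ 696.7, -105.7]), array([123.6,  90.1]), np.float64(17.2)] [ 0.6954 -0.1059  0.1372]
pad gradient [-0.04007728  0.19506566  0.09329328] 0.19914015451805367 yaw -1.368160813557989
```

The scene picture shows the red pad at pixel (338,287) on the hopper's right, with the staple box behind it at (373,289). Hopper yaw is about 0.295 and the pad centre is (0.573, -0.2705, 0.095). The distance from lid centre to pad matches the given sizes. The tool's yaw of 0.288 is already in line.

```bash
python3 -m handwheel '{"linear":[[2.2,1.2,0],[4.4,2.4,0],[6.6,3.6,0],[9,4.9,0],[11.4,6.2,0],[14,7.6,0],[16.6,9,0],[19.2,10.5,0],[21.6,11.8,0],[23.6,12.9,0]],"twist":[0,0,0,0,0,0,0,0,0,0]}' 0 30
python3 -m handwheel '{"linear":[[2.2,1.2,0],[4.6,2.5,0],[7,3.8,0],[9.4,5.1,0],[11.8,6.5,-0.5],[14.2,7.8,-1.5],[16.4,9,-3],[17.8,9.8,-5],[18.8,10.35,-7],[18.8,10.35,-8]],"twist":[0,0,0,0,0,0,0,0,0,0]}'
```

```text
t: 0.93
ee_pos: [0.3864, -0.3729, 0.2306]
ee_rot: [-0.001, 0.99, 0.144, -0.0]
wrist_force: [-0.9, 1.1, -0.3]
gripper_width: 0.0
grip_force: 0.0
t: 1.77
ee_pos: [0.5733, -0.2684, 0.1471]
ee_rot: [-0.002, 0.989, 0.145, -0.002]
wrist_force: [-0.5, 0.2, -0.9]
gripper_width: -0.0002
grip_force: 0.0
```

```bash
python3 - <<'E'
from h import *
p,d,c=cam("scene"); cv2.imwrite("pics/s1.png",cv2.resize(p[150:340,220:450,::-1],None,fx=3,fy=3))
s=get_state();print(s["t"],s["ee_pos"],s["ee_rot"],s["wrist_force"],s["gripper_width"])
E
```

```text
1.8167 [ 0.57129147 -0.26882069  0.14549968] [-0.00273925  0.98952003  0.14432802 -0.00346784] [-1.68033091  0.32635562 -1.22425029] 0.000175923444115333
```

View pics/s1.png

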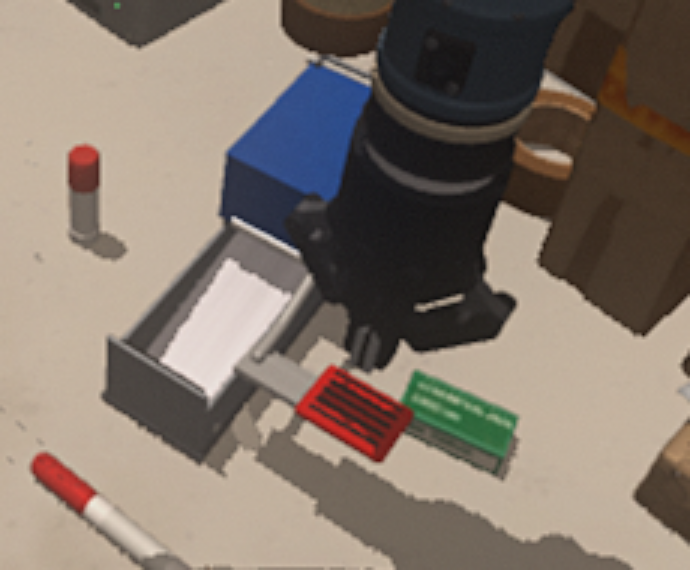

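The picture shows the closed fingers at about (365,340), above the pad. The knuckles stay clear of the lid and the tray. I'll lower onto the pad first.

```bash
python3 -m handwheel '{"linear":[[0.1,-0.1,-1],[0.1,-0.1,-2],[0.1,-0.1,-3],[0.1,-0.1,-3.6],[0.1,-0.1,-4.1],[0.1,-0.1,-4.4],[0.1,-0.1,-4.6],[0.1,-0.1,-4.8],[0.1,-0.1,-5.0],[0.1,-0.1,-5.0]],"twist":[0,0,0,0,0,0,0,0,0,0]}'
```

```text
t: 2.65
ee_pos: [0.574, -0.2719, 0.1012]
ee_rot: [0.0, 0.99, 0.143, -0.0]
wrist_force: [0.1, 0.3, -0.4]
gripper_width: 0.0003
grip_force: 0.0
```

```bash
python3 -m handwheel '{"linear":[[0,0,-0.3],[0.05,0.02,-0.6],[0.1,0.03,-0.9],[0.15,0.05,-1.2],[0.2,0.06,-1.5],[0.26,0.08,-1.8],[0.33,0.1,-2.1],[0.4,0.12,-2.4],[0.5,0.15,-2.7],[0.58,0.18,-3.0]],"twist":[0,0,0,0,0,0,0,0,0,0]}'
python3 -m handwheel '{"linear":[[0.08,0.02,-0.3],[0.17,0.05,-0.6],[0.28,0.08,-0.9],[0.4,0.12,-1.2],[0.52,0.16,-1.5],[0.65,0.2,-1.8],[0.8,0.24,-2.1],[0.95,0.29,-2.4],[1.1,0.34,-2.7],[1.22,0.37,-2.9]],"twist":[0,0,0,0,0,0,0,0,0,0]}'
```

```text
t: 3.48
ee_pos: [0.5796, -0.2705, 0.071]
ee_rot: [0.0, 0.99, 0.143, -0.0]
wrist_force: [-2.9, -2.2, 3.5]
gripper_width: 0.0003
grip_force: 2.2
t: 4.32
ee_pos: [0.5919, -0.2665, 0.0417]
ee_rot: [0.0, 0.99, 0.143, -0.0]
wrist_force: [-3.1, -1.8, 4.3]
gripper_width: -0.0002
grip_force: 2.4
```

```bash
python3 - <<'E'
from h import *
p,d,c=cam("scene"); cv2.imwrite("pics/s2.png",cv2.resize(p[150:340,220:450,::-1],None,fx=3,fy=3))
s=get_state();print(s["t"],s["ee_pos"],s["ee_rot"],s["wrist_force"],s["gripper_width"])
E
```

```text
4.3667 [ 0.59213663 -0.26635597  0.04136862] [-2.87521822e-05  9.89661316e-01  1.43423995e-01 -1.90126764e-04] [-2.15711773 -3.09297783  3.46451468] 0.000208917638953845
```

View pics/s2.png

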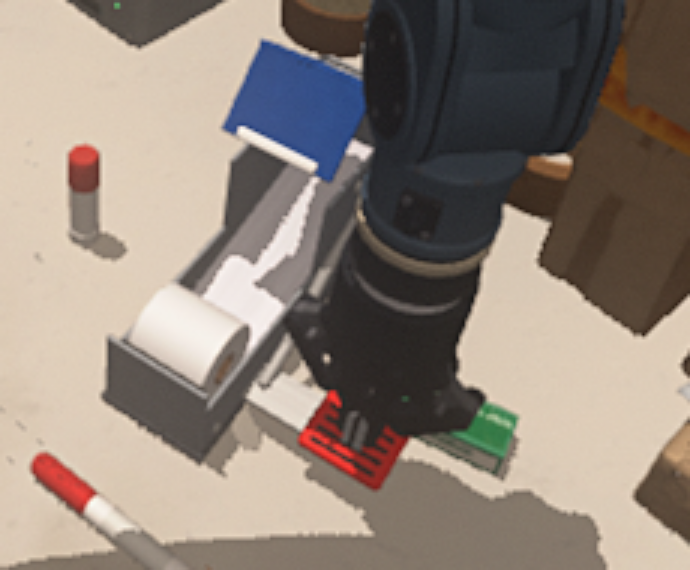

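The picture shows the lid raised (260,100) and the roll in the tray at (190,335). I'll press the last bit to reach the stop and hold.

```bash
python3 -m handwheel '{"linear":[[0.05,0.02,-0.1],[0.1,0.03,-0.2],[0.15,0.04,-0.3],[0.15,0.04,-0.35],[0.15,0.04,-0.35],[0.15,0.04,-0.35]],"twist":[0,0,0,0,0,0]}'
python3 - <<'E'
from h import *
for n in ("scene","top"):
    p,d,c=cam(n);X=pts(d,c);H,S,V=cv2.split(cv2.cvtColor(p,cv2.COLOR_RGB2HSV))
    m=(H>95)&(H<130)&(S>110)&(V>50)&(d>0)&(np.hypot(X[...,0]-.695,X[...,1]+.107)<.13)&(X[...,2]>.12)
    q=X[m]; A=np.c_[q[:,:2]-q[:,:2].mean(0),np.ones(len(q))]
    for _ in range(5):
        g=np.linalg.lstsq(A,q[:,2],rcond=None)[0]; r=abs(A@g-q[:,2])<.006; 
        if r.sum()>50:A,q=A[r],q[r]
    print(n,len(q),"lid angle",np.arctan(np.hypot(*g[:2])),q[:,2].max())
E
```

```text
t: 4.87
ee_pos: [0.5935, -0.266, 0.0392]
ee_rot: [0.0, 0.99, 0.143, 0.0]
wrist_force: [-4.1, -3.5, 5.2]
gripper_width: 0.0003
grip_force: 3.0
scene 1181 lid angle 0.8251260627800198 0.22339671020010915
top 455 lid angle 0.4031586046598747 0.2095022144474356
```

```bash
python3 -m handwheel '{"linear":[[0,0,-0.1],[0,0,-0.2],[0,0,-0.2],[0,0,-0.2],[0,0,-0.2]],"twist":[0,0,0,0,0]}'
```

```text
t: 5.38
ee_pos: [0.5937, -0.266, 0.0387]
ee_rot: [0.0, 0.99, 0.143, 0.0]
wrist_force: [-5.8, -1.9, 9.5]
gripper_width: -0.0001
grip_force: 5.5
```

The force has risen to 9.5 N, so the lever is on its stop. Next I let it up slowly along the same arc.

```bash
python3 -m handwheel '{"linear":[[0,0,0.15],[-0.05,-0.01,0.3],[-0.15,-0.04,0.5],[-0.28,-0.08,0.75],[-0.4,-0.12,1.0],[-0.52,-0.16,1.25],[-0.63,-0.19,1.5],[-0.73,-0.22,1.75],[-0.84,-0.25,2.0],[-0.93,-0.28,2.25]],"twist":[0,0,0,0,0,0,0,0,0,0]}'
python3 -m handwheel '{"linear":[[-0.1,-0.03,0.25],[-0.2,-0.06,0.5],[-0.29,-0.09,0.75],[-0.37,-0.11,1.0],[-0.45,-0.13,1.25],[-0.53,-0.16,1.5],[-0.6,-0.18,1.75],[-0.66,-0.2,2.0],[-0.72,-0.22,2.2],[-0.77,-0.23,2.4]],"twist":[0,0,0,0,0,0,0,0,0,0]}'
python3 -m handwheel '{"linear":[[-0.05,-0.01,0.2],[-0.1,-0.03,0.4],[-0.14,-0.04,0.6],[-0.18,-0.05,0.8],[-0.22,-0.06,1.0],[-0.25,-0.07,1.2],[-0.27,-0.08,1.4],[-0.28,-0.08,1.55],[-0.28,-0.08,1.7],[-0.28,-0.08,1.9]],"twist":[0,0,0,0,0,0,0,0,0,0]}'
python3 -m handwheel '{"linear":[[0,0,0.3],[0,0,0.7],[0,0,1.2],[0,0,2],[0,0,3],[0,0,4],[0,0,5],[0,0,6],[0,0,6.5],[0,0,6.5]],"twist":[0,0,0,0,0,0,0,0,0,0]}'
```

```text
t: 6.22
ee_pos: [0.5842, -0.2687, 0.0597]
ee_rot: [-0.0, 0.99, 0.143, 0.0]
wrist_force: [-3.5, -2.2, 4.9]
gripper_width: 0.0005
grip_force: 2.2
t: 7.05
ee_pos: [0.5773, -0.2709, 0.0839]
ee_rot: [-0.0, 0.99, 0.144, 0.001]
wrist_force: [0.4, -0.5, 4.5]
gripper_width: -0.0003
grip_force: 2.3
t: 7.88
ee_pos: [0.5717, -0.2714, 0.1003]
ee_rot: [-0.001, 0.99, 0.143, -0.002]
wrist_force: [0.1, -0.1, 0.1]
gripper_width: 0.0001
grip_force: 0.0
t: 8.72
ee_pos: [0.5748, -0.2725, 0.17]
ee_rot: [0.001, 0.99, 0.143, 0.002]
wrist_force: [0.5, 0.1, -0.1]
gripper_width: 0.0004
grip_force: 0.0
```

```bash
python3 -m handwheel '{"linear":[[-1.5,-1.5,0.5],[-3.5,-3,1],[-5.5,-4.5,1],[-8,-6,1],[-10,-7,1],[-12,-8,1],[-13,-8.5,1],[-13,-8.5,1]],"twist":[0,0,0,0,0,0,0,0]}'
python3 - <<'E'
from h import *
p,d,c=cam("scene"); cv2.imwrite("pics/s3.png",cv2.resize(p[150:340,220:450,::-1],None,fx=3,fy=3))
X=pts(d,c);H,S,V=cv2.split(cv2.cvtColor(p,cv2.COLOR_RGB2HSV))
q=X[(H>95)&(H<130)&(S>110)&(d>0)&(np.hypot(X[...,0]-.695,X[...,1]+.107)<.1)&(X[...,2]>.12)];print("lid z",np.percentile(q[:,2],[5,50,95]))
q=X[((H<8)|(H>172))&(S>120)&(np.hypot(X[...,0]-.573,X[...,1]+.27)<.06)];print("pad",q.mean(0))
E
```

```text
t: 9.38
ee_pos: [0.4419, -0.3578, 0.1771]
ee_rot: [-0.0, 0.99, 0.142, -0.0]
wrist_force: [0.9, 0.7, 0.2]
gripper_width: -0.0002
grip_force: 0.0
lid z [0.13515354 0.1368473  0.13846594]
pad [nan nan nan]<stdin>:5: RuntimeWarning: Mean of empty slice.
  ret = um.true_divide(
```

View pics/s3.png

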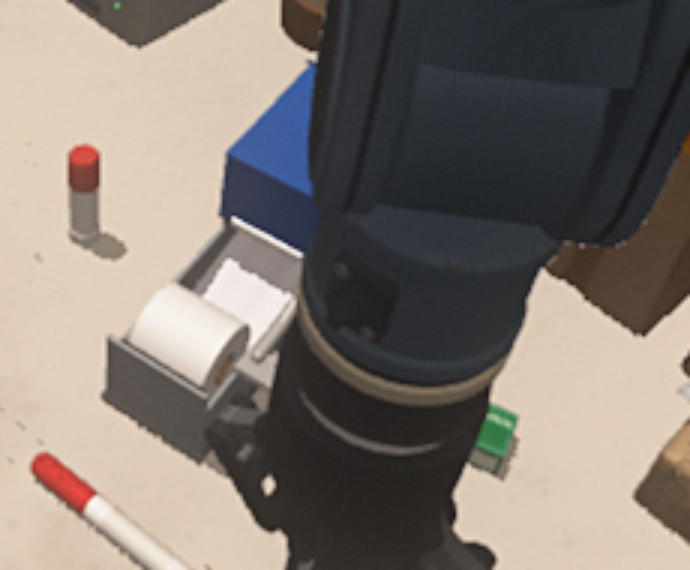

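The lid is flat and shut (z 0.137, same as at the start), the roll is at rest in the tray at (190,335), the glue stick, staple box and marker look unmoved, and the hand is clear.

```bash
python3 -m handwheel '{"linear":[[0,0,0],[0,0,0],[0,0,0]],"twist":[0,0,0]}'; python3 -c "
from rig import job_done; print(job_done())"
```

```text
t: 9.68
ee_pos: [0.4447, -0.3562, 0.1771]
ee_rot: [-0.0, 0.99, 0.144, 0.0]
wrist_force: [0.2, -1.0, -0.3]
gripper_width: 0.0004
grip_force: 0.0
the job is handed in; nothing more can be done
None
```

I pressed the lever to its stop, the roll ran out into the tray, and I let the lever up slowly until the lid shut; the hand is clear and the job is handed in at 9.7 s, though no verdict came back and the arm hid the pad in the last picture, so the lever being up is inferred from the shut lid.

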